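# Unstack the meal boxes into their trays

### The job

First take the preserve jar out of the green tray and stand it wholly on the cork coaster. Then take the stack of food boxes apart from the top down, setting each box flat and upright inside the tray whose rim has the colour of its lid; lower the jar and the boxes all the way down by hand, do not drop them. Leave the drinking glass and the blue checked canister behind the work where they are.

Things in the scene. Friction and masses are not known exactly. Their poses are not given: they have to be found in the camera images.
- jar_centre (a point): squat glass preserve jar with white lid and dark label, 58 x 62 mm (nearly round) x 99 mm tall, 0.31 to 0.62 kg; at the start it stands in the green tray. It is tall: grip it 20 to 25 mm above this point so that the gripper clears its lid. Point: on its axis, half-way up (49.5 mm above its underside); z up.
- green_box_centre (a point): closed food box with frosted pale body and flat green lid, 72 long x 52 wide x 50 mm tall, straight smooth sides, 0.10 to 0.21 kg; the top one of the stack. Point: the centre of the box, 25 mm above its underside; x along its length, y across it, z up.
- red_box_centre (a point): closed food box with frosted pale body and flat red lid, 106 long x 58 wide x 50 mm tall, straight smooth sides, 0.14 to 0.28 kg; the middle one of the stack, its lid showing round the green-lidded box. Point: the centre of the box, 25 mm above its underside; x along its length, y across it, z up.
- blue_box_centre (a point): closed food box with frosted pale body and flat blue lid, 140 long x 64 wide x 50 mm tall, straight smooth sides, 0.18 to 0.37 kg; the bottom one of the stack, standing on the worktop, its lid showing round the red-lidded box. Point: the centre of the box, 25 mm above its underside; x along its length, y across it, z up.
- coaster: fixed round cork coaster, 92 mm across, 6 mm thick, place of the jar. Origin: centre of its underside on the worktop. In place, the jar's centre is 55.5 mm above this origin.
- green_tray: low fixed wooden tray with green rim, outside 100 x 80 mm, inside 90 x 70 mm, floor 4 mm thick, rim 5 mm wide and 8 mm high above the worktop; it takes the green-lidded box lengthwise with 9 mm to spare on every side; the jar stands in it at the start. Origin: centre of its underside on the worktop; x along its length, z up. In place, the box's centre is 29 mm above this origin.
- red_tray: low fixed wooden tray with red rim, outside 134 x 86 mm, inside 124 x 76 mm, floor 4 mm thick, rim 5 mm wide and 8 mm high above the worktop; it takes the red-lidded box lengthwise with 9 mm to spare on every side. Origin: centre of its underside on the worktop; x along its length, z up. In place, the box's centre is 29 mm above this origin.
- blue_tray: low fixed wooden tray with blue rim, outside 168 x 92 mm, inside 158 x 82 mm, floor 4 mm thick, rim 5 mm wide and 8 mm high above the worktop; it takes the blue-lidded box lengthwise with 9 mm to spare on every side. Origin: centre of its underside on the worktop; x along its length, z up. In place, the box's centre is 29 mm above this origin.
- glass: empty clear drinking glass, 81 mm across, 91 mm tall, standing behind the work; leave it alone. Origin: centre of its underside.
- blue_canister: square ceramic canister with blue and white checks and a lid, 113 x 113 x 165 mm, standing behind the work; leave it alone. Origin: centre of its underside. (Above the glass and the canister hangs a wall cabinet, from x = 0.60 m on, its underside 0.5 m above the worktop: keep the arm clear of it when swinging across.)

How it is judged (in metres and radians):
On the way, in this order (a step that is already met when the one before it is completed fails the run):
1. the jar is set down on the cork coaster, lowered in the hand to within 12 mm of it (horizontal distance between jar_centre and coaster below 0.015 m and z of jar_centre in the frame of coaster between 0.0495 and 0.0675 m and angle between jar_centre's own z axis and vertical below 0.1 rad and contact force between the fingers and jar above 0.3 N), for 0.05 s.
2. the green-lidded box is set into the green tray, lowered in the hand to within 12 mm of its floor (horizontal distance between green_box_centre and green_tray below 0.014 m and z of green_box_centre in the frame of green_tray between 0.023 and 0.041 m and angle between green_box_centre's own z axis and vertical below 0.1 rad and angle between the x axis of green_box_centre and the x axis of green_tray, either way round below 0.3 rad and contact force between the fingers and green_box above 0.3 N), for 0.05 s.
3. the red-lidded box is set into the red tray, lowered in the hand to within 12 mm of its floor (horizontal distance between red_box_centre and red_tray below 0.014 m and z of red_box_centre in the frame of red_tray between 0.023 and 0.041 m and angle between red_box_centre's own z axis and vertical below 0.1 rad and angle between the x axis of red_box_centre and the x axis of red_tray, either way round below 0.3 rad and contact force between the fingers and red_box above 0.3 N), for 0.05 s.
4. the blue-lidded box is set into the blue tray, lowered in the hand to within 12 mm of its floor (horizontal distance between blue_box_centre and blue_tray below 0.014 m and z of blue_box_centre in the frame of blue_tray between 0.023 and 0.041 m and angle between blue_box_centre's own z axis and vertical below 0.1 rad and angle between the x axis of blue_box_centre and the x axis of blue_tray, either way round below 0.3 rad and contact force between the fingers and blue_box above 0.3 N), for 0.05 s.
At the end, for the whole second after the job is handed in: The jar stands upright on the coaster, axis within 15 mm of its centre; the green, red and blue boxes lie flat on the floors of the trays of their colours (3 mm in height, 14 mm from centre, lengthwise within 0.3 rad, upright within 0.1 rad); all four released and at rest (horizontal distance between jar_centre and coaster below 0.015 m and z of jar_centre in the frame of coaster between 0.0525 and 0.0585 m and angle between each of jar_centre, green_box_centre, red_box_centre, blue_box_centre's own z axis and vertical below 0.1 rad and linear speed of each of jar, green_box, red_box, blue_box below 0.02 m/s and horizontal distance between green_box_centre and green_tray below 0.014 m and z of green_box_centre in the frame of green_tray between 0.026 and 0.032 m and angle between the x axis of green_box_centre and the x axis of green_tray, either way round below 0.3 rad and horizontal distance between red_box_centre and red_tray below 0.014 m and z of red_box_centre in the frame of red_tray between 0.026 and 0.032 m and angle between the x axis of red_box_centre and the x axis of red_tray, either way round below 0.3 rad and horizontal distance between blue_box_centre and blue_tray below 0.014 m and z of blue_box_centre in the frame of blue_tray between 0.026 and 0.032 m and angle between the x axis of blue_box_centre and the x axis of blue_tray, either way round below 0.3 rad); the robot touches nothing.
It fails at once if the glass is pushed more than 30 mm from its place or knocked over (distance of glass from where it was at the start of the episode above 0.03 m or angle between glass's own z axis and vertical above 0.5 rad).
It fails at once if the blue canister is pushed more than 30 mm from its place or knocked over (distance of blue_canister from where it was at the start of the episode above 0.03 m or angle between blue_canister's own z axis and vertical above 0.5 rad).
It also fails if it takes over 120 s, if anything falls off the work surface, if the arm or the gripper's body presses on something with over 40 N, if the wrist force passes 120 N, or if a joint passes its speed limit or range.

### The arm

A 7-joint arm with a two-finger parallel gripper is mounted at the origin on a cart in front of the work surface, level with it; the furniture and walls round the work are solid. World frame = base frame: x ahead of the robot, y to its left, z up, the work surface at z = 0. Lengths are in mm, angles in rad, forces in N, time in s.
With the tool pointing down it reaches from about 400 to 875 mm from the base axis. Payload 4.4 kg.
Tool frame: the origin (TCP) lies midway between the tips of the shut fingers; the grasp point (between the pads) lies 19 mm behind it; z points along the fingers, y is the line along which they close (so a half turn about z gives the same grasp; the last joint's range is limited). The gripper opens to 85 mm and grips with 20 to 120 N. Pads are 22 mm wide; open, the fingers measure 114 mm over their backs; the gripper's body (76 mm by 85 mm) begins 54 mm behind the grasp point. The pads swing forward as they close: fully open they stand 13 mm farther back than shut.
Start: joints at [-1.298, 0.628, 0.038, 1.517, -0.027, 0.996, -0.02], TCP at [216.008, 613.073, 231.313] pointing down, gripper open.
Joint ranges: [-3.06, 3.06], [-0.37, 2.12], [-1.25, 1.32], [0.18, 2.47], [-1.1, 4.24], [0.23, 1.98], [-2.94, 2.94]. Speed limits (rad/s): [2.57, 2.57, 3.14, 3.14, 3.14, 3.14, 3.14].

### API

Orientations are given as [roll, pitch, yaw] about the fixed x, y, z axes, in that order (R = Rz(yaw) Ry(pitch) Rx(roll)).
In Python, from cell import ctrl gives the robot as it stands. The module is installed in compiled form; this text tells all that it offers.
- The arm moves only by the tool step_arm, never from a script. Its argument "commands" is one flat list of numbers, 7 for each row, row after row: the shift along the tool's x, y, z in cm, then the turn, a rotation vector about the tool's x, y, z in rad, then the opening, from 0 (shut) to 1 (fully open). A call has 1 to 10 rows; each row is the pose to reach, as a shift and turn from the pose commanded when the call began, along the tool's axes at that moment; what a row does not reach only later rows make up. A row lasts 1/10 s, in which the tool goes at most 50 mm and 8.59 degrees, less where a joint would pass 70% of its speed; a pose out of reach is approached as far as the arm can. A call with a gripper value outside its range is refused whole. The fingers move at their own pace and stop on an object; the grip force is fixed at half the most. Time passes only in rows, so rows that repeat a pose let the fingers close. It gives the time, the measured TCP pose, the force, the opening and the grip force at its end, in the units of the state.
- ctrl.read_state(): the state, without advancing time (a new reading comes with each control period).
- ctrl.get_image(name): name is "scene" or "top" or "wrist"; returns a dict with "image" (384x512x3 uint8, red, green, blue), "range_z" (384x512 float32, mm along the optical axis (not along the pixel's ray), 0 where there is no reading), "vfov" (degrees; the focal length in pixels is half the picture's height over the tangent of half this angle, whatever the lens; pixels are square), "cx", "cy" (the principal point, pixels), "D" ([k1, k2, p1, p2, k3] as OpenCV has them; the pictures are not rectified), "world_to_cam" (4x4, takes a point from world to camera coordinates). Camera axes: x right, y down, z forward; pixel columns grow to the right and rows downward; lengths in mm; the calibration is good to about 2 mm. A picture is of the moment at which its call begins.
- ctrl.finish_job(): hands the job in; it is judged then, once.
The state is a dict: "clock": time; "qpos": joint angles; "qd": joint speeds; "tau": joint torques, N m; "eef_pos": TCP position; "tool_rot": TCP orientation; "force": force on the tool from outside, world axes, zero at the start; "torque": the same for the moment, N m; "width": finger opening in mm; "gripper_force": force on a finger pad.
Only numpy, scipy, OpenCV 4.12 (cv2) and the standard library are available. Lean on these libraries where they do the work, as an engineer would, in place of code of your own. Each camera call takes 0.05 s, during which the arm holds its last target. There are 200 camera calls.

## Working session

There is one attempt and no reset: what is moved stays moved. The work goes in short steps, Python scripts to look and compute and a tool call to move; the robot and the scene stay as the last step left them, time stands still between calls to the robot, and variables do not carry over. Pictures are saved under pics/ and viewed, at most 14 in all, crops included, and the job is handed in when it is done.

Besides the shell and the picture viewer there is one more tool, called after ">>>" by a JSON object that holds its "op" and its "data", one argument or row to a line. step_arm: Moves the arm, as the interface text tells. Its arguments: {"type":"object","properties":{"commands":{"type":"array"}},"required":["commands"]}

```bash
mkdir -p pics; cat > h.py <<'E'
import numpy as np, cv2
from cell import ctrl
def snap(name, fn=None):
    d=ctrl.get_image(name)
    if fn: cv2.imwrite(f'pics/{fn}.png', d['image'][:,:,::-1])
    np.savez(f'/tmp/{fn or name}.npz', **{k:np.array(v) for k,v in d.items()})
    return d
def load(fn): return dict(np.load(f'/tmp/{fn}.npz'))
def K(d):
    f=d['image'].shape[0]/2/np.tan(np.radians(float(d['vfov']))/2)
    return np.array([[f,0,float(d['cx'])],[0,f,float(d['cy'])],[0,0,1]])
def cloud(d):
    h,w=d['range_z'].shape
    u,v=np.meshgrid(np.arange(w),np.arange(h))
    p=cv2.undistortPoints(np.stack([u,v],-1).reshape(-1,1,2).astype(np.float64),K(d),np.array(d['D'],float)).reshape(h,w,2)
    z=d['range_z'].astype(float)
    c=np.dstack([p[...,0]*z,p[...,1]*z,z,np.ones_like(z)])
    X=c@np.linalg.inv(d['world_to_cam']).T
    X=X[...,:3]; X[z<=0]=np.nan
    return X
E
python3 - <<'E'
from h import *
for n in ['scene','top','wrist']:
    d=snap(n,n+'0'); C=np.linalg.inv(d['world_to_cam'])[:3,3]; print(n,C,d['vfov'],d['D'],(d['range_z']>0).mean())
ims=[cv2.imread(f'pics/{n}0.png') for n in ['scene','top']]
print(ctrl.read_state())
E
```

```text
scene [ 123.21317728 -278.14469153  739.96787953] 54.7598683907668 [-0.02378629  0.          0.          0.          0.        ] 0.9960683186848959
top [ 386.49887167  124.30769859 1128.85682792] 47.915078630279936 [-0.07514827  0.          0.          0.          0.        ] 0.99603271484375
wrist [137.2628557  641.20768452 372.2799855 ] 69.34972576707085 [-0.04489825  0.          0.          0.          0.        ] 0.9960988362630209
{'clock': 0.15, 'qpos': array([-1.29780151,  0.6291213 ,  0.03845503,  1.51810745, -0.02700332,
        0.99630045, -0.02002056]), 'qd': array([ 9.46293170e-05, -1.81680416e-03, -1.30284928e-03, -2.58563950e-03,
       -5.84088982e-04,  1.54854572e-04, -7.34265703e-04]), 'tau': array([ 1.01536247e-03, -5.63802516e+01,  1.22758247e+00, -1.93650806e+01,
        1.11155439e-02,  7.32872752e-03,  7.57591408e-06]), 'eef_pos': array([215.84709153, 612.63050764, 230.61834256]), 'tool_rot': array([-3.14017402e+00,  6.29420219e-06,  2.80277080e+00]), 'force': array([-0.89982613, -0.9199401 ,  0.05122936]), 'torque': array([ 0.01465766, -0.02333784, -0.00541246]), 'gripper_force': 0.0, 'width': 85.47632069789645}
```

View pics/top0.png

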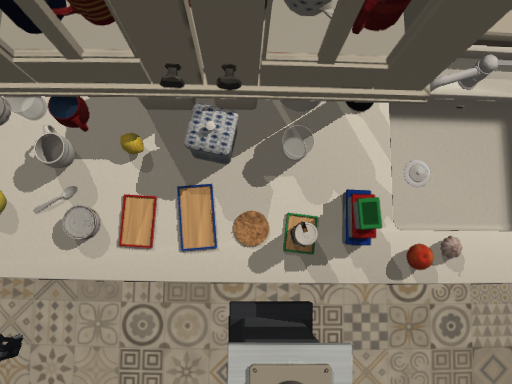

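View pics/scene0.png

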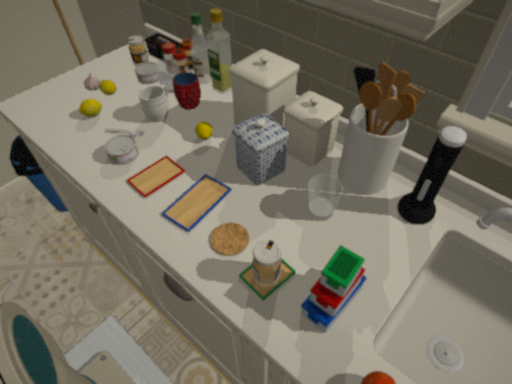

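Top view: red tray at about (138,221), blue tray (197,217), coaster (251,229), green tray with jar (301,233), stack (361,216), glass (296,142) and canister (212,132). The scene view agrees and shows the boxes offset from one another.

```bash
cat >> h.py <<'E'
def masks(d,X):
    hsv=cv2.cvtColor(d['image'],cv2.COLOR_RGB2HSV); H,S,V=[hsv[...,i].astype(int) for i in range(3)]
    s=(S>110)&(V>40)
    return dict(red=s&((H<6)|(H>172)),green=s&(H>50)&(H<90),blue=s&(H>100)&(H<130))
def rect(P):
    (c,wh,a)=cv2.minAreaRect(P[:,:2].astype(np.float32)); w,h=wh
    if w<h: w,h=h,w; a+=90
    return np.round([*c,w,h,(a+90)%180-90],1)
E
python3 - <<'E'
from h import *
for n in ['top0','scene0']:
    d=load(n); X=cloud(d); x,y,z=X[...,0],X[...,1],X[...,2]
    work=(x>400)&(x<720)&(y>-330)&(y<560); print(n,'table z',np.nanmedian(z[(abs(z)<15)&work]))
    for c,m in masks(d,X).items():
        for lab,zz in [('low',(z>-3)&(z<20)),('hi',(z>35)&(z<175))]:
            mm=(m&zz&work).astype(np.uint8)
            nn,L,st,ce=cv2.connectedComponentsWithStats(mm,connectivity=8)
            for i in range(1,nn):
                if st[i,4]>25:
                    P=X[L==i]; print(c,lab,st[i,4],'pix',np.round(ce[i]),rect(P),'z',np.round(np.percentile(P[:,2],[10,50,90]),1), 'mean',np.round(P.mean(0)))
E
```

```text
top0 table z 0.20673193741708928
red low 247 pix [137. 215.] [463.  398.7 127.8  89.2  -1.4] z [ 4.6  7.8 10. ] mean [474. 400.   7.]
red hi 140 pix [ 78. 121.] [699.3 546.   38.5  25.   19.2] z [58.  82.9 91.1] mean [703. 545.  79.]
red hi 358 pix [360. 221.] [ 4.770e+02 -1.688e+02  1.124e+02  6.480e+01 -4.000e-01] z [ 96.3  99.4 102. ] mean [ 460. -158.   99.]
green low 109 pix [297. 222.] [439.9 -24.4  85.2  79.1  -6. ] z [ 5.   7.8 10.2] mean [461. -15.   8.]
green hi 656 pix [369. 213.] [ 474.9 -164.9   72.1   50.2    4.6] z [147.2 149.5 151.8] mean [ 475. -164.  150.]
blue low 215 pix [197. 208.] [476.1 246.7 158.3  90.7   5.8] z [ 5.   7.6 10.5] mean [493. 246.   8.]
blue hi 337 pix [354. 219.] [ 474.  -164.5  138.9   62.3   -2.4] z [46.  49.  52.3] mean [ 468. -156.   49.]
scene0 table z 0.8054484261429025
red low 108 pix [169. 177.] [479.7 369.2 144.3  72.   33.6] z [ 3.7  7.4 10.1] mean [476. 365.   7.]
red hi 167 pix [185.  95.] [697.7 545.9  41.1  23.6  20.5] z [43.3 71.3 91. ] mean [703. 544.  70.]
red hi 552 pix [330. 293.] [ 4.707e+02 -1.672e+02  1.058e+02  5.670e+01  3.000e-01] z [ 93.2  99.7 101.3] mean [ 438. -172.   98.]
green low 69 pix [284. 277.] [445.2 -60.3  82.6  34.2  21.2] z [6.6 8.3 9.7] mean [448. -59.   8.]
green hi 1033 pix [342. 268.] [ 472.4 -167.3   72.2   49.6    4.2] z [147.7 150.  151.5] mean [ 468. -168.  149.]
blue low 35 pix [187. 190.] [477.2 289.4  97.3   4.    5.9] z [ 7.8  8.9 10.1] mean [476. 289.   9.]
blue low 91 pix [209. 209.] [478.5 202.1 154.6  11.8   9.1] z [ 6.2  8.2 10.1] mean [473. 201.   8.]
blue hi 83 pix [354. 291.] [ 491.8 -197.7   94.8    6.4    2.1] z [48.1 50.1 51.5] mean [ 499. -197.   50.]
blue hi 379 pix [317. 313.] [ 414.7 -166.    62.3   24.9  -88.5] z [47.3 49.9 51.5] mean [ 412. -167.   49.]
```

```bash
cat >> h.py <<'E'
from scipy.spatial.transform import Rotation as Ro
def go(*tgts):
    s=ctrl.read_state(); R=Ro.from_euler('xyz',s['tool_rot']); 
    print('t',round(s['clock'],2),'tcp',np.round(s['eef_pos'],1),np.round(s['tool_rot'],3),'q',np.round(s['qpos'],2),'w',round(s['width'],1),'F',np.round(s['force'],1))
    for x,y,z,yaw in tgts:
        dp=R.inv().apply(np.array([x,y,z])-s['eef_pos'])/10
        rv=(R.inv()*Ro.from_euler('xyz',[np.pi,0,yaw])).as_rotvec()
        print((x,y,z,round(yaw,3)),'->',np.round(dp,2),np.round(rv,3),'rows',round(np.linalg.norm(dp)/5,1),round(np.linalg.norm(rv)/.15,1))
E
python3 - <<'E'
from h import *
for n in ['top0','scene0']:
    d=load(n); X=cloud(d); x,y,z=X[...,0],X[...,1],X[...,2]
    for lo,hi in [(40,90),(96,115),(20,120)]:
        m=(x>370)&(x<510)&(y>-90)&(y<40)&(z>lo)&(z<hi); P=X[m]
        print(n,'jar',lo,m.sum(),np.round(P.min(0)),np.round(P.max(0)),rect(P), 'meanz',P[:,2].mean())
    hsv=cv2.cvtColor(d['image'],cv2.COLOR_RGB2HSV)
    m=(x>390)&(x<530)&(y>30)&(y<150)&(z<20)&(hsv[...,1]>60)
    P=X[m]; print('coaster',rect(P),cv2.minEnclosingCircle(P[:,:2].astype(np.float32)),np.median(P[:,2]),P[:,:2].mean(0))
    m=(x>380)&(x<580)&(y>320)&(y<480)&(z<20)&(hsv[...,1]>60); print('redtray',rect(X[m]))
    m=(x>380)&(x<580)&(y>185)&(y<310)&(z<20)&(hsv[...,1]>60); print('bluetray',rect(X[m]))
    m=(x>370)&(x<510)&(y>-90)&(y<40)&(z<20)&(hsv[...,1]>60); print('greentray',rect(X[m]))
go((440,300,260,3.0))
E
```

```text
top0 jar 40 64 [399. -31.  40.] [457.   6.  82.] [424.9 -10.5  60.6  27.5  13.9] meanz 63.77279309860329
top0 jar 96 449 [401. -52.  96.] [456.   4. 108.] [428.1 -24.   55.   54.7  88.8] meanz 102.3595849965674
top0 jar 20 532 [399. -52.  23.] [457.   6. 108.] [426.8 -23.1  57.6  56.9 -42.7] meanz 95.88980665161547
coaster [444.8 103.8  88.8  88.6 -89.1] ((444.9619140625, 104.221435546875), 46.760189056396484) 5.792307185247751 [444.39427159 104.2091474 ]
redtray [459.9 400.2 138.5  92.3  -2.8]
bluetray [472.4 246.3 169.5  92.1   5.5]
greentray [432.8 -23.5 101.   80.7  -6.7]
scene0 jar 40 362 [396. -55.  40.] [450.  -4.  89.] [418.3 -34.4  61.3  30.1 -46.6] meanz 65.30937828932417
scene0 jar 96 576 [399. -54.  96.] [455.   2. 107.] [426.6 -26.   55.5  54.2  41.9] meanz 103.02895740098757
scene0 jar 20 1082 [396. -55.  20.] [455.   2. 107.] [426.5 -26.7  58.2  56.   76.2] meanz 82.30805396789783
coaster [445.  103.1  94.3  92.4   3.5] ((445.53662109375, 103.55384063720703), 48.89379119873047) 6.316204871725802 [441.66996984 101.7006633 ]
redtray [460.4 402.2 141.8  98.1  -2.9]
bluetray [470.  244.6 169.1  93.7   6.3]
greentray [431.6 -22.5 100.   85.   -6.5]
t 0.15 tcp [215.8 612.6 230.6] [-3.14   0.     2.803] q [-1.3   0.63  0.04  1.52 -0.03  1.   -0.02] w 85.5 F [-0.9 -0.9  0.1]
(440, 300, 260, 3.0) -> [-31.53 -22.04  -2.91] [-0.001 -0.    -0.197] rows 7.7 1.3
```

>>> {"op": "step_arm", "data": {
  "commands": [-31.5,-22,-2.9,0,0,-0.2,1,-31.5,-22,-2.9,0,0,-0.2,1,-31.5,-22,-2.9,0,0,-0.2,1,-31.5,-22,-2.9,0,0,-0.2,1,-31.5,-22,-2.9,0,0,-0.2,1,-31.5,-22,-2.9,0,0,-0.2,1,-31.5,-22,-2.9,0,0,-0.2,1,-31.5,-22,-2.9,0,0,-0.2,1,-31.5,-22,-2.9,0,0,-0.2,1,-31.5,-22,-2.9,0,0,-0.2,1]
}}

```text
clock: 1.15
eef_pos: [440.3, 300.2, 260.2]
tool_rot: [3.141, -0.0, 3.0]
force: [-0.2, 0.7, 0.1]
width: 85.2
gripper_force: 0.0
```

```bash
python3 - <<'E'
from h import *
d=snap('wrist','w1'); X=cloud(d); print('cam',np.linalg.inv(d['world_to_cam'])[:3,3])
for c,m in masks(d,X).items():
    mm=m&(X[...,2]>3)&(X[...,2]<14)
    if mm.sum()>50: print(c,mm.sum(),rect(X[mm]),np.median(X[mm][:,2]))
go((427,-25,230,3.14),(445,104,200,3.0))
E
```

```text
cam [357.80291251 312.66948042 402.05596514]
red 952 [564.6 456.1 389.4 171.8  17.1] 6.937589726356663
green 565 [431.6 -22.6 100.   80.8  -6.3] 7.056362539259055
blue 1007 [470.6 245.9 167.1  91.7   5.8] 6.99727179113404
t 1.2 tcp [439.4 301.5 260.1] [ 3.141e+00 -1.000e-03  3.003e+00] q [-0.66  0.43  0.    1.81 -0.    0.91  0.78] w 85.1 F [-0.8  0.4 -0.4]
(427, -25, 230, 3.14) -> [ -3.28 -32.51   3.  ] [ 0.    -0.001 -0.137] rows 6.6 0.9
(445, 104, 200, 3.0) -> [ -3.28 -19.48   6.  ] [ 0.    -0.001  0.003] rows 4.1 0.0
```

View pics/w1.png

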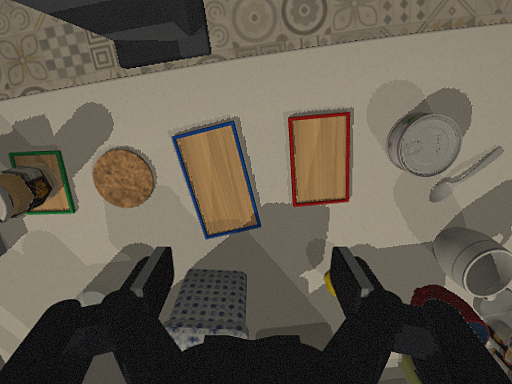

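The wrist view shows the green tray with jar at left (40,185), coaster (124,177), blue tray (217,178) and red tray (321,158); its measurements agree with the other cameras. Next, over the jar.

>>> {"op": "step_arm", "data": {
  "commands": [-3.3,-32.5,3,0,0,-0.137,1,-3.3,-32.5,3,0,0,-0.137,1,-3.3,-32.5,3,0,0,-0.137,1,-3.3,-32.5,3,0,0,-0.137,1,-3.3,-32.5,3,0,0,-0.137,1,-3.3,-32.5,3,0,0,-0.137,1,-3.3,-32.5,3,0,0,-0.137,1,-3.3,-32.5,3,0,0,-0.137,1,-3.3,-32.5,3,0,0,-0.137,1]
}}

```text
clock: 2.1
eef_pos: [427.8, -24.3, 230.2]
tool_rot: [3.141, -0.0, 3.141]
force: [-0.5, 0.3, -1.0]
width: 85.6
gripper_force: 0.0
```

```bash
python3 - <<'E'
from h import *
d=snap('wrist','w2'); X=cloud(d)
x,y,z=X[...,0],X[...,1],X[...,2]
for lo,hi in [(97,108),(30,85)]:
    m=(x>370)&(x<510)&(y>-90)&(y<40)&(z>lo)&(z<hi); P=X[m]
    if m.sum(): print('jar',m.sum(),rect(P),np.round(P.min(0)),np.round(P.max(0)),np.median(P[:,2]))
for c,m in masks(d,X).items():
  for lo,hi in [(3,14),(40,60),(92,108),(140,158)]:
    mm=m&(z>lo)&(z<hi)&(x>390)&(x<560)&(y>-230)&(y<50)
    if mm.sum()>50: print(c,lo,mm.sum(),rect(X[mm]),np.median(X[mm][:,2]))
go((427,-25,100,3.14),(427,-25,56,3.14))
E
```

```text
jar 2299 [427.5 -25.3  55.7  54.9  88. ] [400. -53.  97.] [455.   3. 105.] 102.2574489225218
jar 414 [407.  -29.3  54.   19.6 -80.9] [397. -55.  31.] [421.  -1.  84.] 62.74440805776399
red 92 1605 [ 436.7 -112.9  149.4  107.   -60.8] 99.10226133731908
green 3 403 [433.4 -24.2  95.8  79.7  -6.4] 7.014829922030799
green 140 3834 [ 473.7 -165.7   71.6   52.2    3.4] 149.2695895009046
blue 40 1302 [ 465.1 -165.5  124.7   63.2   -1.9] 48.97741241272249
t 2.15 tcp [427.9 -23.6 230.3] [ 3.141  0.    -3.14 ] q [-0.03  0.32  0.03  2.1  -0.02  0.72  1.58] w 85.4 F [ 0.4 -0.3 -0.1]
(427, -25, 100, 3.14) -> [ 0.09 -0.16 13.02] [0.001 0.    0.003] rows 2.6 0.0
(427, -25, 56, 3.14) -> [ 0.09 -0.16 17.42] [0.001 0.    0.003] rows 3.5 0.0
```

View pics/w2.png

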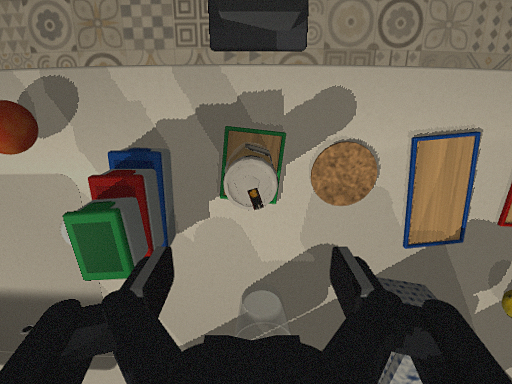

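The jar's lid is at (250,183) centred between the fingers; stack, coaster and blue tray are all in view. Descend and grip.

>>> {"op": "step_arm", "data": {
  "commands": [0.1,-0.15,4,0,0,0,1,0.1,-0.15,8,0,0,0,1,0.1,-0.15,12,0,0,0,1,0.1,-0.15,15,0,0,0,1,0.1,-0.15,17,0,0,0,1,0.1,-0.15,17.8,0,0,0,1,0.1,-0.15,17.8,0,0,0,1]
}}

```text
clock: 2.85
eef_pos: [427.1, -24.1, 51.3]
tool_rot: [3.14, -0.002, -3.139]
force: [-0.8, -0.0, -0.3]
width: 85.5
gripper_force: 0.0
```

>>> {"op": "step_arm", "data": {
  "commands": [0,0,0,0,0,0,0,0,0,0,0,0,0,0,0,0,0,0,0,0,0,0,0,0,0,0,0,0,0,0,0,0,0,0,0,0,0,0,0,0,0,0,0,0,0,0,0,0,0,0,0,0,0,0,0,0]
}}

```text
clock: 3.65
eef_pos: [427.0, -25.6, 53.2]
tool_rot: [3.141, -0.0, -3.141]
force: [-1.7, 3.5, 5.6]
width: 56.4
gripper_force: 62.7
```

>>> {"op": "step_arm", "data": {
  "commands": [0,0,-2,0,0,0,0,0,0,-5,0,0,0,0,0,0,-8,0,0,0,0,0,0,-8,0,0,0,0]
}}

```text
clock: 4.05
eef_pos: [428.7, -26.1, 135.2]
tool_rot: [3.141, 0.005, 3.14]
force: [0.7, 0.4, -4.8]
width: 56.0
gripper_force: 66.3
```

```bash
python3 - <<'E'
from h import *
d=snap('wrist','w3'); X=cloud(d);x,y,z=X[...,0],X[...,1],X[...,2]
m=(abs(x-427)<60)&(abs(y+25)<60)&(z>170)&(z<195); print(rect(X[m]) if m.sum()>9 else m.sum(), np.median(z[m]))
hsv=cv2.cvtColor(d['image'],cv2.COLOR_RGB2HSV)
m=(x>390)&(x<530)&(y>30)&(y<150)&(z<20)&(z>2)&(hsv[...,1]>60)
print(m.sum(),cv2.minEnclosingCircle(X[m][:,:2].astype(np.float32)),np.median(z[m]))
go((445,104,130,np.pi),(445,104,60,np.pi))
E
```

```text
[423.5 -25.  119.9  46.1  90. ] 184.258351826068
5481 ((444.2265319824219, 103.35781860351562), 46.207035064697266) 5.0808162934205825
t 4.1 tcp [427.7 -26.4 133.7] [3.141e+00 2.000e-03 3.140e+00] q [ 0.2   0.5  -0.28  2.2   0.3   0.47  1.25] w 56.3 F [-0.3  0.7 -5.2]
(445, 104, 130, 3.142) -> [-1.71 13.05  0.38] [ 0.001  0.002 -0.002] rows 2.6 0.0
(445, 104, 60, 3.142) -> [-1.69 13.04  7.38] [ 0.001  0.002 -0.002] rows 3.0 0.0
```

>>> {"op": "step_arm", "data": {
  "commands": [-0.5,4,0,0,0,0,0,-1,8,0,0,0,0,0,-1.6,12,0,0,0,0,0,-1.7,13,0,0,0,0,0,-1.7,13,0,0,0,0,0,-1.7,13,3,0,0,0,0,-1.7,13,5.5,0,0,0,0,-1.7,13,6.8,0,0,0,0,-1.7,13,7.1,0,0,0,0,-1.7,13,7.1,0,0,0,0]
}}

```text
clock: 5.1
eef_pos: [442.9, 101.5, 60.7]
tool_rot: [-3.14, -0.004, 3.138]
force: [-0.0, 0.5, -4.4]
width: 56.2
gripper_force: 66.5
```

>>> {"op": "step_arm", "data": {
  "commands": [0,0,0.2,0,0,0,0,0,0,0.4,0,0,0,0,0,0,0.6,0,0,0,0,0,0,0.7,0,0,0,0,0,0,0.7,0,0,0,0]
}}

```text
clock: 5.6
eef_pos: [444.1, 102.8, 55.2]
tool_rot: [-3.141, -0.0, 3.14]
force: [-0.2, -0.3, 3.9]
width: 56.4
gripper_force: 67.2
```

>>> {"op": "step_arm", "data": {
  "commands": [0,0,0,0,0,0,0,0,0,0,0,0,0,1,0,0,0,0,0,0,1,0,0,0,0,0,0,1,0,0,0,0,0,0,1,0,0,0,0,0,0,1,0,0,-2,0,0,0,1,0,0,-6,0,0,0,1,0,0,-11,0,0,0,1,0,0,-16,0,0,0,1]
}}

```text
clock: 6.6
eef_pos: [443.2, 102.8, 215.9]
tool_rot: [-3.141, -0.003, 3.14]
force: [1.8, 0.1, 0.6]
width: 85.3
gripper_force: 0.0
```

```bash
python3 - <<'E'
from h import *
a=np.pi+np.radians(3.8)
go((474,-166,235,a),(474,-166,113,a))
E
```

```text
t 6.6 tcp [443.2 102.8 215.9] [-3.141e+00 -3.000e-03  3.140e+00] q [-0.03  0.39 -0.35  2.05  0.2   0.73  1.06] w 85.3 F [1.8 0.1 0.6]
(474, -166, 235, np.float64(3.208)) -> [ -3.11 -26.87  -1.92] [-0.    -0.003 -0.068] rows 5.4 0.5
(474, -166, 113, np.float64(3.208)) -> [ -3.15 -26.87  10.28] [-0.    -0.003 -0.068] rows 5.8 0.5
```

>>> {"op": "step_arm", "data": {
  "commands": [-3.1,-26.9,-1.9,0,0,-0.068,1,-3.1,-26.9,-1.9,0,0,-0.068,1,-3.1,-26.9,-1.9,0,0,-0.068,1,-3.1,-26.9,-1.9,0,0,-0.068,1,-3.1,-26.9,-1.9,0,0,-0.068,1,-3.1,-26.9,-1.9,0,0,-0.068,1,-3.1,-26.9,-1.9,0,0,-0.068,1,-3.1,-26.9,-1.9,0,0,-0.068,1,-3.1,-26.9,-1.9,0,0,-0.068,1]
}}

```text
clock: 7.5
eef_pos: [474.4, -164.4, 233.3]
tool_rot: [3.141, -0.002, -3.073]
force: [0.2, -0.5, -0.2]
width: 85.2
gripper_force: 0.0
```

```bash
python3 - <<'E'
from h import *
d=snap('wrist','w4'); X=cloud(d); x,y,z=X[...,0],X[...,1],X[...,2]
M=masks(d,X)
for c,lo,hi in [('green',3,14),('green',142,156),('red',92,106),('blue',42,57)]:
    mm=M[c]&(z>lo)&(z<hi)&(x>380)&(x<560)&(y>-230)&(y<50)
    if mm.sum()>50: print(c,lo,mm.sum(),rect(X[mm]),np.median(X[mm][:,2]))
m=(abs(x-445)<60)&(abs(y-104)<60)&(z>96)&(z<115);
if m.sum()>9: print('jar',rect(X[m]),np.median(z[m]))
go((474,-166,112,np.pi+.06))
E
```

```text
green 3 901 [432.3 -24.5  99.2  80.1  -6.3] 6.803137231297114
green 142 4512 [ 473.9 -166.4   71.    51.6    3.9] 149.31017484135805
red 92 1364 [ 433.  -166.4   57.8   27.6  -89.4] 99.17617543605678
blue 42 904 [ 413.2 -164.9   63.5   20.5   89.7] 49.15195314141968
jar [448.9  92.7  56.9  36.2  19. ] 103.77701931832331
t 7.55 tcp [ 474.5 -164.3  233.3] [ 3.141e+00 -2.000e-03 -3.072e+00] q [ 0.52  0.43 -0.34  1.91  0.19  0.83  1.72] w 85.6 F [0.1 0.9 0.1]
(474, -166, 112, 3.202) -> [ 0.04 -0.18 12.13] [ 0.001 -0.002  0.009] rows 2.4 0.1
```

View pics/w4.png

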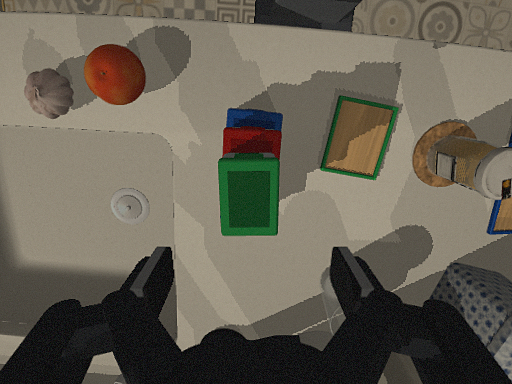

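The green-lidded box is at (249,195), centred along y between the fingers; green tray empty at (358,137), jar stands on the coaster. Descend and grip.

>>> {"op": "step_arm", "data": {
  "commands": [0,-0.2,4,0,0,0,1,0,-0.2,8,0,0,0,1,0,-0.2,11,0,0,0,1,0,-0.2,12.5,0,0,0,1,0,-0.2,12.5,0,0,0,1,0,-0.2,12.5,0,0,0,1]
}}

```text
clock: 8.15
eef_pos: [474.9, -167.1, 108.7]
tool_rot: [3.141, -0.001, -3.073]
force: [0.0, 0.7, 0.5]
width: 85.1
gripper_force: 0.0
```

>>> {"op": "step_arm", "data": {
  "commands": [0,0,0,0,0,0,0,0,0,0,0,0,0,0,0,0,0,0,0,0,0,0,0,0,0,0,0,0,0,0,0,0,0,0,0,0,0,0,0,0,0,0,0,0,0,0,0,0,0,0,0,0,0,0,0,0]
}}

```text
clock: 8.95
eef_pos: [475.4, -168.3, 109.6]
tool_rot: [-3.141, 0.001, -3.075]
force: [-1.5, 1.2, 7.2]
width: 51.2
gripper_force: 63.4
```

```bash
python3 - <<'E'
from h import *
a=np.pi-np.radians(6.4)
go((474,-166,190,np.pi+.068),(432.5,-23.7,190,a))
E
```

```text
t 8.95 tcp [ 475.4 -168.3  109.6] [-3.141e+00  1.000e-03 -3.075e+00] q [ 0.46  0.62 -0.26  2.03  0.3   0.53  1.63] w 51.2 F [-1.5  1.2  7.2]
(474, -166, 190, 3.21) -> [ 0.12  0.23 -8.04] [-0.001  0.001 -0.002] rows 1.6 0.0
(432.5, -23.7, 190, np.float64(3.03)) -> [ 3.32 14.7  -8.05] [-0.001  0.001  0.178] rows 3.4 1.2
```

>>> {"op": "step_arm", "data": {
  "commands": [0,0,-2,0,0,0,0,0,0,-5,0,0,0,0,0,0,-8,0,0,0,0,1,4,-8,0,0,0.05,0,2,8,-8,0,0,0.1,0,3,12,-8,0,0,0.15,0,3.2,14.6,-8,0,0,0.178,0,3.2,14.6,-8,0,0,0.178,0,3.2,14.6,-8,0,0,0.178,0,3.2,14.6,-8,0,0,0.178,0]
}}

```text
clock: 9.95
eef_pos: [433.2, -25.8, 188.5]
tool_rot: [-3.141, -0.001, 3.028]
force: [0.8, 0.2, -1.2]
width: 51.6
gripper_force: 63.3
```

```bash
cat >> h.py <<'E'
def chk(fn,boxc,ztop,near,tray=True):
    d=snap('wrist',fn); X=cloud(d); x,y,z=X[...,0],X[...,1],X[...,2]; m=masks(d,X)[boxc]
    n=(abs(x-near[0])<110)&(abs(y-near[1])<70)
    for l,lo,hi in [('tray',3,14),('box',ztop-9,ztop+9)]:
        k=(m&n&(z>lo)&(z<hi)).astype(np.uint8)
        if k.sum()>40:
            P=X[k>0]; print(l,len(P),rect(P),'z',np.round(np.median(P[:,2]),1))
E
python3 - <<'E'
from h import *
chk('w5','green',150-109.6+190,(433,-24))
a=np.pi-np.radians(6.4)
go((433,-24,13.5,a))
E
```

```text
tray 802 [420.9 -22.6  79.3  77.1  83.5] z 7.0
box 13675 [427.7 -37.7  78.   66.   83.5] z 228.2
t 10.0 tcp [433.2 -25.9 188.5] [-3.141e+00 -1.000e-03  3.028e+00] q [ 0.2   0.41 -0.28  2.13  0.19  0.63  1.25] w 51.4 F [ 0.6 -0.4 -1.4]
(433, -24, 13.5, np.float64(3.03)) -> [ 0.02  0.2  17.5 ] [-0.001 -0.001 -0.002] rows 3.5 0.0
```

View pics/w5.png

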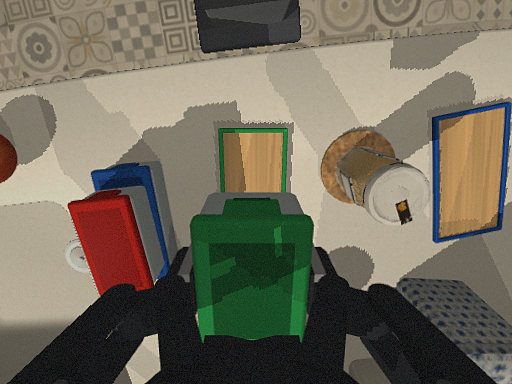

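The held box (250,265) sits square in the fingers, aligned with the green tray at (252,160). Lower it.

>>> {"op": "step_arm", "data": {
  "commands": [0,0.2,4,0,0,0,0,0,0.2,8,0,0,0,0,0,0.2,12,0,0,0,0,0,0.2,15,0,0,0,0,0,0.2,16.5,0,0,0,0,0,0.2,16.8,0,0,0,0,0,0.2,16.8,0,0,0,0]
}}

```text
clock: 10.7
eef_pos: [432.7, -23.8, 19.3]
tool_rot: [-3.141, -0.003, 3.028]
force: [0.0, -0.7, -1.3]
width: 51.4
gripper_force: 64.2
```

>>> {"op": "step_arm", "data": {
  "commands": [0,0,0.2,0,0,0,0,0,0,0.4,0,0,0,0,0,0,0.6,0,0,0,0,0,0,0.7,0,0,0,0,0,0,0.7,0,0,0,0]
}}

```text
clock: 11.2
eef_pos: [433.2, -22.7, 13.7]
tool_rot: [-3.141, -0.001, 3.03]
force: [0.2, -0.5, -0.7]
width: 51.3
gripper_force: 64.6
```

Lower a bit further to feel contact, then release and rise.

>>> {"op": "step_arm", "data": {
  "commands": [0,0,0.1,0,0,0,0,0,0,0.2,0,0,0,0,0,0,0.2,0,0,0,0]
}}

```text
clock: 11.5
eef_pos: [433.2, -22.7, 13.6]
tool_rot: [-3.14, 0.001, 3.03]
force: [-4.5, -0.6, 27.8]
width: 51.2
gripper_force: 67.8
```

>>> {"op": "step_arm", "data": {
  "commands": [0,0,0,0,0,0,1,0,0,0,0,0,0,1,0,0,0,0,0,0,1,0,0,0,0,0,0,1,0,0,0,0,0,0,1,0,0,-2,0,0,0,1,0,0,-6,0,0,0,1,0,0,-11,0,0,0,1,0,0,-16,0,0,0,1,0,0,-19,0,0,0,1]
}}

```text
clock: 12.5
eef_pos: [433.9, -22.3, 204.4]
tool_rot: [3.141, 0.001, 3.03]
force: [1.0, -0.8, -0.5]
width: 85.2
gripper_force: 0.0
```

```bash
python3 - <<'E'
from h import *
chk('w6','green',54,(433,-24))
chk('w6','red',100,(470,-167))
d=snap('top','t2'); X=cloud(d); x,y,z=X[...,0],X[...,1],X[...,2]; M=masks(d,X)
for c,lo,hi in [('red',94,106),('blue',44,56)]:
    m=M[c]&(z>lo)&(z<hi)&(abs(x-470)<100)&(abs(y+167)<60); print(c,m.sum(),rect(X[m]))
go((471,-167,200,np.pi+.005))
E
```

```text
tray 845 [431.9 -23.8  99.4  79.3  -6.4] z 7.0
box 2905 [431.6 -22.1  70.   51.7  -6.5] z 53.3
box 4765 [ 472.1 -166.   106.5   58.6    0.5] z 99.3
red 0 [0. 0. 0. 0. 0.]
blue 0 [0. 0. 0. 0. 0.]
t 12.65 tcp [434.4 -23.  203.1] [-3.141e+00  3.000e-03  3.029e+00] q [ 0.56  0.46 -0.79  2.11  0.49  0.75  0.91] w 85.3 F [-0.6 -0.5 -0.2]
(471, -167, 200, 3.147) -> [ -5.26 -13.89   0.33] [-0.001  0.003 -0.118] rows 3.0 0.8
```

>>> {"op": "step_arm", "data": {
  "commands": [-5.2,-13.9,0,0,0,-0.118,1,-5.2,-13.9,0,0,0,-0.118,1,-5.2,-13.9,0,0,0,-0.118,1,-5.2,-13.9,0,0,0,-0.118,1,-5.2,-13.9,0,0,0,-0.118,1,-5.2,-13.9,0,0,0,-0.118,1,-5.2,-13.9,4,0,0,-0.118,1,-5.2,-13.9,6,0,0,-0.118,1,-5.2,-13.9,6,0,0,-0.118,1]
}}

```text
clock: 13.55
eef_pos: [467.0, -164.5, 139.2]
tool_rot: [3.14, -0.007, -3.132]
force: [-0.9, -0.1, -0.4]
width: 85.6
gripper_force: 0.0
```

```bash
python3 - <<'E'
from h import *
chk('w7','red',100,(470,-167)); chk('w7','blue',50,(470,-167))
go((472,-166.3,58,np.pi+.01))
E
```

```text
box 10438 [ 4.718e+02 -1.664e+02  1.049e+02  5.790e+01  1.000e-01] z 99.3
box 1843 [ 415.  -164.5   63.3   24.    89.6] z 49.2
t 13.65 tcp [ 469.5 -165.   141.7] [ 3.141e+00 -2.000e-03 -3.133e+00] q [ 0.76  0.64 -0.73  2.01  0.64  0.73  1.22] w 85.4 F [0.4 0.  0.1]
(472, -166.3, 58, 3.152) -> [-0.27 -0.14  8.37] [ 0.001 -0.002 -0.001] rows 1.7 0.0
```

View pics/w7.png

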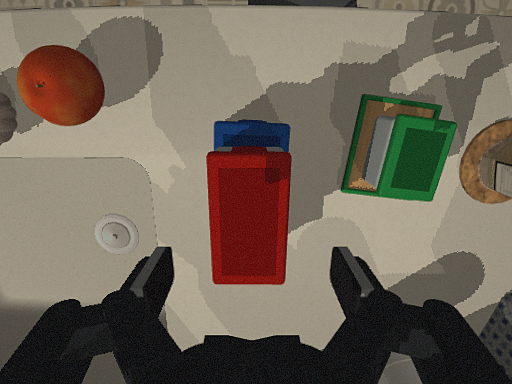

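The green box lies in its tray (418,157); the red box (250,215) is centred for gripping, blue beneath. Descend, grip.

>>> {"op": "step_arm", "data": {
  "commands": [-0.2,-0.15,3,0,0,0,1,-0.2,-0.15,6,0,0,0,1,-0.2,-0.15,8.3,0,0,0,1,-0.2,-0.15,8.3,0,0,0,1,-0.2,-0.15,8.3,0,0,0,1]
}}

```text
clock: 14.15
eef_pos: [472.2, -167.6, 59.7]
tool_rot: [-3.141, 0.0, -3.134]
force: [0.1, -0.2, 0.3]
width: 85.2
gripper_force: 0.0
```

>>> {"op": "step_arm", "data": {
  "commands": [0,0,0,0,0,0,0,0,0,0,0,0,0,0,0,0,0,0,0,0,0,0,0,0,0,0,0,0,0,0,0,0,0,0,0,0,0,0,0,0,0,0,0,0,0,0,0,0,0,0,0,0,0,0,0,0]
}}

```text
clock: 14.95
eef_pos: [472.4, -168.1, 60.0]
tool_rot: [-3.141, 0.001, -3.136]
force: [-0.4, 0.3, 7.2]
width: 57.2
gripper_force: 64.5
```

```bash
python3 - <<'E'
from h import *
go((470,-166,220,np.pi+.01))
E
```

```text
t 14.95 tcp [ 472.4 -168.1   60. ] [-3.141e+00  1.000e-03 -3.136e+00] q [ 0.67  0.76 -0.59  2.06  0.8   0.56  1.08] w 57.2 F [-0.4  0.3  7.2]
(470, -166, 220, 3.152) -> [  0.22   0.2  -16.  ] [-0.001  0.001 -0.004] rows 3.2 0.0
```

>>> {"op": "step_arm", "data": {
  "commands": [0,0,-2,0,0,0,0,0,0,-5,0,0,0,0,0,0,-9,0,0,0,0,0,0,-13,0,0,0,0,0,2,-15.5,0,0,0,0,0,5,-16,0,0,0,0,0,9,-16,0,0,0,0,0,13,-16,0,0,0,0,0,17,-16,0,0,0,0,0,20,-16,0,0,0,0]
}}

```text
clock: 15.95
eef_pos: [469.6, 34.5, 219.1]
tool_rot: [3.141, -0.001, -3.133]
force: [1.3, 0.3, -2.6]
width: 57.1
gripper_force: 65.5
```

>>> {"op": "step_arm", "data": {
  "commands": [0,4,0,0,0,0,0,0,8,0,0,0,0,0,0,12,0,0,0,0,0,0,16,0,0,0,0,0,0,20,0,0,0,0,0,0,24,0,0,0,0,0,0,28,0,0,0,0,0,0,31,0,0,0,0,0,0,33,0,0,0,0,0,0,33,0,0,0,0,0]
}}

```text
clock: 16.95
eef_pos: [466.5, 365.8, 219.0]
tool_rot: [3.138, -0.002, -3.131]
force: [-0.6, -0.4, -2.3]
width: 57.4
gripper_force: 65.4
```

```bash
python3 - <<'E'
from h import *
a=np.pi-np.radians(2.8)
d=snap('wrist','w8'); X=cloud(d); x,y,z=X[...,0],X[...,1],X[...,2]; M=masks(d,X)
m=M['red']&(z>3)&(z<14)&(abs(y-400)<70)&(abs(x-460)<90); print(m.sum(),rect(X[m]))
go((460,400.5,220,a),(460,400.5,20,a))
E
```

```text
704 [432.5 400.   86.   82.2  87.4]
t 17.0 tcp [467.1 363.2 218.6] [ 3.141e+00 -2.000e-03 -3.133e+00] q [-0.25  0.66 -0.76  1.69  0.52  1.01  0.39] w 57.1 F [ 0.3 -0.6 -2.2]
(460, 400.5, 220, np.float64(3.093)) -> [ 0.68  3.73 -0.14] [ 0.001 -0.002  0.058] rows 0.8 0.4
(460, 400.5, 20, np.float64(3.093)) -> [ 0.64  3.72 19.86] [ 0.001 -0.002  0.058] rows 4.0 0.4
```

View pics/w8.png

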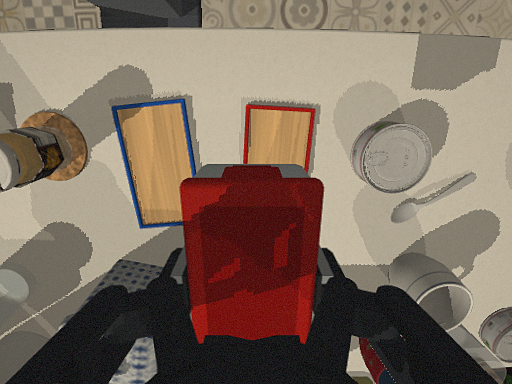

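The red box is level in the grip (250,260); the red tray's near part shows at (280,135). I recompute the tray centre from the earlier full view w1.

```bash
python3 - <<'E'
from h import *
for n in ['w1','top0']:
    d=load(n); X=cloud(d); x,y,z=X[...,0],X[...,1],X[...,2]; M=masks(d,X)
    for c,cy in [('red',400),('blue',246)]:
        m=M[c]&(z>3)&(z<14)&(abs(y-cy)<60)&(abs(x-465)<95); print(n,c,m.sum(),rect(X[m]))
E
```

```text
w1 red 923 [458.4 398.3 134.   85.4  -2.8]
w1 blue 1007 [470.6 245.9 167.1  91.7   5.8]
top0 red 286 [459.  399.1 133.3  87.5  -2.6]
top0 blue 277 [471.7 246.2 167.1  90.7   5.8]
```

>>> {"op": "step_arm", "data": {
  "commands": [0.8,3.6,0,0,0,0.058,0,0.8,3.6,0,0,0,0.058,0,0.8,3.6,0,0,0,0.058,0,0.8,3.6,4,0,0,0.058,0,0.8,3.6,8,0,0,0.058,0,0.8,3.6,12,0,0,0.058,0,0.8,3.6,16,0,0,0.058,0,0.8,3.6,18.5,0,0,0.058,0,0.8,3.6,19.5,0,0,0.058,0,0.8,3.6,19.5,0,0,0.058,0]
}}

```text
clock: 18.0
eef_pos: [459.7, 396.0, 22.4]
tool_rot: [-3.139, -0.003, 3.089]
force: [1.2, 0.2, -2.6]
width: 57.2
gripper_force: 65.8
```

>>> {"op": "step_arm", "data": {
  "commands": [0,0,0.2,0,0,0,0,0,0,0.4,0,0,0,0,0,0,0.6,0,0,0,0,0,0,0.8,0,0,0,0,0,0,0.8,0,0,0,0]
}}

```text
clock: 18.5
eef_pos: [459.7, 397.8, 15.5]
tool_rot: [-3.141, -0.001, 3.09]
force: [0.4, 0.7, -2.9]
width: 57.2
gripper_force: 65.8
```

>>> {"op": "step_arm", "data": {
  "commands": [0,0.1,0.1,0,0,0,0,0,0.1,0.2,0,0,0,0,0,0.1,0.25,0,0,0,0,0,0.1,0.25,0,0,0,0]
}}

```text
clock: 18.9
eef_pos: [459.7, 399.2, 14.1]
tool_rot: [-3.142, -0.001, 3.09]
force: [-2.6, -1.0, 5.8]
width: 57.4
gripper_force: 66.9
```

>>> {"op": "step_arm", "data": {
  "commands": [0,0,0,0,0,0,1,0,0,0,0,0,0,1,0,0,0,0,0,0,1,0,0,0,0,0,0,1,0,0,0,0,0,0,1,0,0,-2,0,0,0,1,0,0,-6,0,0,0,1,0,0,-11,0,0,0,1,0,0,-16,0,0,0,1,0,0,-19,0,0,0,1]
}}

```text
clock: 19.9
eef_pos: [460.5, 400.3, 206.9]
tool_rot: [3.138, 0.001, 3.09]
force: [-0.2, 0.7, 0.8]
width: 85.4
gripper_force: 0.0
```

```bash
python3 - <<'E'
from h import *
chk('w9','red',54,(459,399))
go((472,-166,215,np.pi-.03))
E
```

```text
tray 1072 [458.3 398.7 133.6  86.   -2.7] z 7.0
box 4716 [459.3 399.7 104.6  57.7  -3. ] z 53.4
t 19.95 tcp [461.8 402.2 210.7] [3.134 0.006 3.09 ] q [-0.33  0.69 -0.73  1.65  0.53  1.01  0.29] w 85.2 F [0.  1.2 3.3]
(472, -166, 215, 3.112) -> [ -3.96 -56.68  -0.86] [ 0.008  0.006 -0.022] rows 11.4 0.2
```

Red placed within 2 mm. Back to the stack position for blue.

>>> {"op": "step_arm", "data": {
  "commands": [-2,-28,-0.4,0,0,0,1,-2,-28,-0.4,0,0,0,1,-2,-28,-0.4,0,0,0,1,-2,-28,-0.4,0,0,0,1,-2,-28,-0.4,0,0,0,1,-2,-28,-0.4,0,0,0,1,-2,-28,-0.4,0,0,0,1,-2,-28,-0.4,0,0,0,1]
}}

```text
clock: 20.75
eef_pos: [465.6, 117.7, 206.8]
tool_rot: [3.141, -0.001, 3.088]
force: [-0.4, -0.1, -0.2]
width: 85.6
gripper_force: 0.0
```

>>> {"op": "step_arm", "data": {
  "commands": [-2,-28.5,-0.4,0,0,-0.025,1,-2,-28.5,-0.4,0,0,-0.025,1,-2,-28.5,-0.4,0,0,-0.025,1,-2,-28.5,-0.4,0,0,-0.025,1,-2,-28.5,-0.4,0,0,-0.025,1,-2,-28.5,-0.4,0,0,-0.025,1,-2,-28.5,-0.4,0,0,-0.025,1,-2,-28.5,6,0,0,-0.025,1,-2,-28.5,10,0,0,-0.025,1,-2,-28.5,10,0,0,-0.025,1]
}}

```text
clock: 21.75
eef_pos: [467.5, -164.6, 102.7]
tool_rot: [3.138, -0.011, 3.118]
force: [-0.5, 0.4, -0.1]
width: 85.7
gripper_force: 0.0
```

```bash
python3 - <<'E'
from h import *
chk('w10','blue',50,(470,-167))
go((472,-166,9,np.pi-.035))
E
```

```text
box 13588 [ 473.3 -166.4  139.8   63.6   -1.8] z 49.4
t 21.8 tcp [ 469.2 -164.8  104.8] [ 3.139 -0.007  3.119] q [ 0.73  0.7  -0.67  2.03  0.71  0.66  1.13] w 85.2 F [ 0.  -0.4 -0.1]
(472, -166, 9, 3.107) -> [-0.35 -0.14  9.58] [ 0.003 -0.007  0.012] rows 1.9 0.1
```

View pics/w10.png

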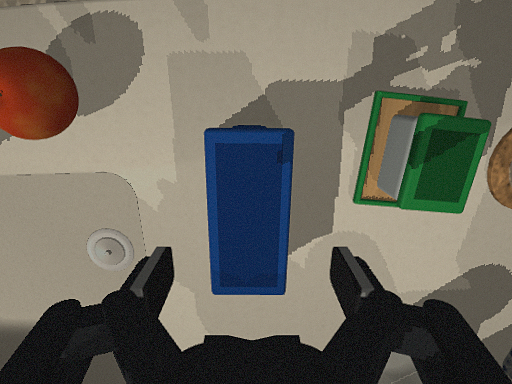

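The blue box alone (250,210), centred between the fingers. Descend and grip.

>>> {"op": "step_arm", "data": {
  "commands": [-0.3,-0.15,3,0,0,0.01,1,-0.3,-0.15,6,0,0,0.01,1,-0.3,-0.15,8,0,0,0.01,1,-0.3,-0.15,9.3,0,0,0.01,1,-0.3,-0.15,9.3,0,0,0.01,1,-0.3,-0.15,9.3,0,0,0.01,1]
}}

```text
clock: 22.4
eef_pos: [474.8, -168.6, 15.3]
tool_rot: [-3.141, 0.001, 3.106]
force: [0.3, -0.3, 0.4]
width: 85.3
gripper_force: 0.0
```

>>> {"op": "step_arm", "data": {
  "commands": [0,0,0,0,0,0,0,0,0,0,0,0,0,0,0,0,0,0,0,0,0,0,0,0,0,0,0,0,0,0,0,0,0,0,0,0,0,0,0,0,0,0,0,0,0,0,0,0,0]
}}

```text
clock: 23.1
eef_pos: [474.3, -169.0, 15.4]
tool_rot: [-3.141, 0.001, 3.105]
force: [-1.2, 1.0, 7.8]
width: 63.3
gripper_force: 65.7
```

```bash
python3 - <<'E'
from h import *
go((471,246,200,np.pi+np.radians(5.8)))
E
```

```text
t 23.1 tcp [ 474.3 -169.    15.4] [-3.141e+00  1.000e-03  3.105e+00] q [ 0.61  0.83 -0.5   2.06  0.9   0.47  0.96] w 63.3 F [-1.2  1.   7.8]
(471, 246, 200, np.float64(3.243)) -> [  1.85  41.45 -18.49] [-0.001  0.001 -0.138] rows 9.1 0.9
```

>>> {"op": "step_arm", "data": {
  "commands": [0,0,-2,0,0,0,0,0,0,-5,0,0,0,0,0,0,-9,0,0,0,0,0,0,-13,0,0,0,0,0,2,-16.5,0,0,0,0,0,5,-18.5,0,0,0,0,0,9,-18.5,0,0,0,0,0,13,-18.5,0,0,0,0,0,17,-18.5,0,0,0,0,0,20,-18.5,0,0,0,0]
}}

```text
clock: 24.1
eef_pos: [480.6, 33.4, 199.7]
tool_rot: [3.141, -0.0, 3.107]
force: [-0.6, 0.1, -1.5]
width: 63.0
gripper_force: 67.0
```

>>> {"op": "step_arm", "data": {
  "commands": [0.2,4,0,0,0,-0.03,0,0.5,8,0,0,0,-0.06,0,1,12,0,0,0,-0.1,0,1.3,16,0,0,0,-0.138,0,1.6,19,0,0,0,-0.138,0,1.7,21,0,0,0,-0.138,0,1.7,21.2,0,0,0,-0.138,0,1.7,21.2,0,0,0,-0.138,0,1.7,21.2,0,0,0,-0.138,0]
}}

```text
clock: 25.0
eef_pos: [471.9, 241.5, 198.7]
tool_rot: [-3.14, -0.002, -3.042]
force: [0.1, -0.5, -2.5]
width: 63.2
gripper_force: 66.9
```

```bash
python3 - <<'E'
from h import *
chk('w11','blue',235,(471,246))
go((472,246,25,np.pi+np.radians(5.8)))
E
```

```text
tray 442 [405.2 239.   91.2  32.8 -84.4] z 7.0
box 29129 [454.5 240.3 106.9  63.7   5.9] z 232.8
t 25.05 tcp [472.  241.5 198.7] [-3.140e+00 -2.000e-03 -3.042e+00] q [-0.01  0.61 -0.8   1.87  0.55  0.9   0.6 ] w 63.1 F [ 0.2  0.4 -1.5]
(472, 246, 25, np.float64(3.243)) -> [-0.08  0.48 17.37] [-0.001 -0.002 -0.002] rows 3.5 0.0
```

View pics/w11.png

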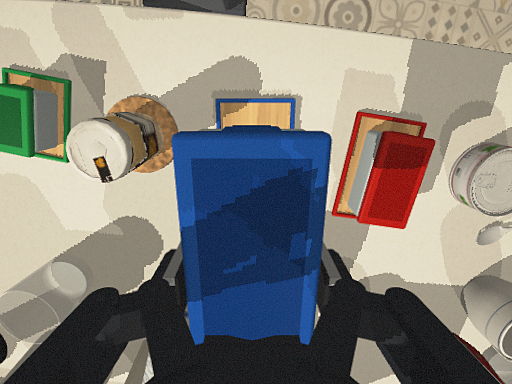

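The blue box is square in the grip (250,235), with the blue tray's front showing at (255,112); jar, green and red boxes are in place. Lower.

>>> {"op": "step_arm", "data": {
  "commands": [-0.05,0.45,3,0,0,0,0,-0.05,0.45,7,0,0,0,0,-0.05,0.45,11,0,0,0,0,-0.05,0.45,14.5,0,0,0,0,-0.05,0.45,16.5,0,0,0,0,-0.05,0.45,17.1,0,0,0,0,-0.05,0.45,17.1,0,0,0,0]
}}

```text
clock: 25.75
eef_pos: [471.6, 246.9, 27.5]
tool_rot: [-3.141, -0.003, -3.041]
force: [-0.5, 0.3, -2.6]
width: 63.2
gripper_force: 66.9
```

>>> {"op": "step_arm", "data": {
  "commands": [0,0,0.2,0,0,0,0,0,0,0.4,0,0,0,0,0,0,0.6,0,0,0,0,0,0,0.75,0,0,0,0,0,0,0.75,0,0,0,0]
}}

```text
clock: 26.25
eef_pos: [471.6, 247.8, 20.5]
tool_rot: [3.142, -0.001, -3.04]
force: [1.0, 0.4, -1.3]
width: 62.8
gripper_force: 66.9
```

>>> {"op": "step_arm", "data": {
  "commands": [0,-0.1,0.1,0,0,0,0,0,-0.1,0.2,0,0,0,0,0,-0.1,0.25,0,0,0,0,0,-0.1,0.25,0,0,0,0]
}}

```text
clock: 26.65
eef_pos: [471.8, 247.0, 19.4]
tool_rot: [-3.141, -0.0, -3.04]
force: [-2.7, -2.5, 12.3]
width: 63.4
gripper_force: 68.8
```

>>> {"op": "step_arm", "data": {
  "commands": [0,0,0,0,0,0,1,0,0,0,0,0,0,1,0,0,0,0,0,0,1,0,0,0,0,0,0,1,0,0,0,0,0,0,1,0,0,-2,0,0,0,1,0,0,-6,0,0,0,1,0,0,-11,0,0,0,1,0,0,-16,0,0,0,1,0,0,-19,0,0,0,1]
}}

```text
clock: 27.65
eef_pos: [472.6, 247.9, 211.3]
tool_rot: [3.14, 0.002, -3.04]
force: [0.8, -0.1, -0.4]
width: 85.2
gripper_force: 0.0
```

```bash
python3 - <<'E'
from h import *
chk('w12','blue',54,(471,246)); chk('w12','red',54,(459,399)); chk('w12','green',54,(432,-24))
d=snap('scene','s2'); X=cloud(d); x,y,z=X[...,0],X[...,1],X[...,2]
m=(abs(x-445)<50)&(abs(y-104)<50)&(z>97)&(z<110); print('jar',m.sum(),rect(X[m]),np.median(z[m]))
go()
E
```

```text
tray 1167 [471.2 245.8 165.6  91.6   5.7] z 7.0
box 6763 [469.9 247.1 138.6  63.7   5.8] z 53.4
tray 766 [458.4 398.1 133.9  86.2  -2.7] z 6.8
box 4422 [459.7 398.9 104.7  59.2  -2.8] z 53.2
tray 756 [432.  -22.4  99.8  80.5  -6.3] z 7.0
box 2205 [432.8 -12.5  71.7  37.1  -7.2] z 53.3
jar 476 [443.9 101.7  56.   54.5  -6.9] 105.32494108761841
t 27.85 tcp [472.1 246.5 208.1] [-3.141e+00 -1.000e-03 -3.041e+00] q [-0.01  0.6  -0.81  1.86  0.54  0.92  0.6 ] w 85.3 F [-0.   0.   0.6]
```

View pics/s2.png

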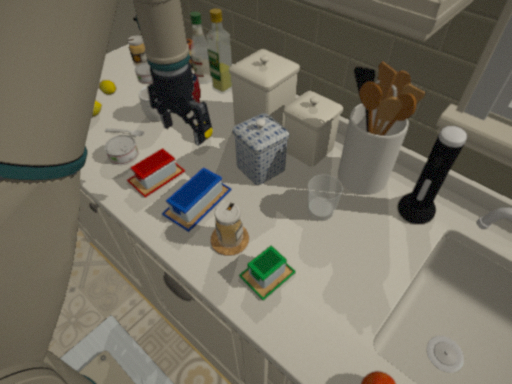

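Scene view: the boxes sit in their trays (red 155,172; blue 197,198; green 267,270), the jar is on the coaster (229,230), and the glass and canister are undisturbed. I hand in.

```bash
python3 -c "
from cell import ctrl
print(ctrl.finish_job())"
```

```text
the job is handed in; nothing more can be done
None
```

The job is handed in: the jar stands on the coaster and the green, red and blue boxes lie in their trays, each within about 3 mm of centre by camera; the glass and canister were left alone, and no verdict came back from the hand-in call.

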